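Snug up the mould clamp by its star wheel

TASK

The green two-part mould stands loose in the blue clamp. Take the yellow adjusting tool from its wooden block and, through the slot in the clamp's cover, lever the brass star wheel round tooth by tooth until the red pad has closed on the mould and holds the two halves snugly together: stop when the wheel clearly stiffens, without overtightening or forcing the tool. Then stand the tool back in its block, and leave the bottle, beaker and casting where they are.

Things in the scene. Friction and masses are not known exactly. Their poses are not given: they have to be found in the camera images.
- clamp: blue and grey steel mould clamp, fixed to the table. Origin: centre of the underside of its base plate (130 x 310 x 12 mm, long along its y). x points across it, away from the robot at yaw 0; y runs along the screw from the housing (-y end, 92 x 72 mm, 100 mm high) to the fixed jaw (+y end). The two mould halves stand on the base plate between red pad and jaw
- slot (a point): centre of the access slot, at the top of the housing's cover, 100 mm above the table; axes as the clamp's. The slot is 30 mm long along x and 14 mm wide along y; the cover is 3 mm thick. The wheel's crests pass 5 mm below this point; a blade tip 9 to 13 mm below it is well in a tooth gap, at 15 mm it meets the root
- wheel_axis (a point): centre of the brass star wheel, 35 mm below the slot point; it turns about the clamp's y. 12 teeth, 60 mm over the crests, 40 mm at the roots; teeth 6.5 mm thick, 12 mm wide, crests 15.7 mm apart. How the teeth stand at the start is not measured: a blade coming down may meet a crest (hard: lower it at 10 to 15 mm/s) and must be lifted, shifted 5 mm along x and tried again
- wheel_top (a point): top of the wheel's tooth circle, 5 mm below the slot point; axes as the clamp's. Pushed to +x here the wheel drives the red pad to +y, 1.57 mm a tooth (3 mm per radian). A stroke of the blade from x = -9 to +8 mm in the slot turns one tooth; then lift the tip clear and go back 16 to 17 mm for the next gap. Friction holds the wheel where it is left. Running loose it takes a push of 4.5 to 5.5 N
- jaw_face (a point): middle of the fixed jaw's inner face, 65 mm above the table. The red pad, 70 x 60 mm, starts 1 to 9 mm short of half_a (1 to 6 teeth; not measured). Once it bears on the mould its buffers (18 N per mm) give: a full further tooth would add 28 N of clamping and 3.4 N of push at the teeth. Snug is a push of 7 to 8 N, often part-way through a stroke; 9.5 N or more is overtight
- half_a: green half of the casting mould, next to the pad: 76 x 36 x 95 mm along the clamp's x, y, z, 0.35 kg, loose, cavity towards the other half. Origin: centre of its underside; axes as the clamp's. The halves stand together and against the fixed jaw, but nothing presses them yet
- half_b: the other green half, next to the fixed jaw: same size, cavity facing half_a; origin at the centre of its underside, 36 mm from that of half_a
- holder: wooden block 75 x 75 x 45 mm, fixed, with a square 16 mm hole right through its middle; origin at the centre of its underside
- holder_mouth (a point): centre of the hole at the block's top face, 45 mm above the table, axes as the block's
- tool: adjusting tool, 98 mm long, 0.12 kg, standing in the block. Origin at the blade's tip, z up to the handle's end. Blade: to z = 42 mm, 4 mm thick along x (2.5 mm in the last 6 mm), 8 mm wide along y; it goes into the slot with its y across the slot, either way round. Black guard 30 x 30 mm, z = 42 to 46 mm: rests on the block. Yellow handle 22 x 22 mm, z = 46 to 98 mm
- tool_grip (a point): centre of the tool's square handle, 72 mm above the tip, axes (and sides) as the tool's
- tool_tip (a point): end of the tool's blade (its middle), axes as the tool's
- bottle: amber glass bottle with black cap, 44 mm across, 115 mm high, loose; origin at the centre of its underside; leave alone
- beaker: clear glass beaker, 68 mm across, 85 mm high, loose; origin at the centre of its underside; leave alone
- casting: round green casting with a stone on top, 72 mm across, 68 mm high, loose; origin at the centre of its underside; leave alone
Things that resemble listed ones, but are neither listed nor needed, are in the scene too. What is shaped like the half_b but pink or purple is not meant.

How it is judged:
By the outcome, as a careful person would: the job done as asked, in the order asked, and still so for the second after the job is handed in, with the robot touching nothing.
It also fails if it takes over 72 s, if anything falls off the work surface, if the arm or the gripper's body presses on something with over 40 N, if the wrist force passes 120 N, or if a joint passes its speed limit or range.

ROBOT

A 6-joint arm with a two-finger parallel gripper is mounted at the origin on the work surface. World frame = base frame: x ahead of the robot, y to its left, z up, the work surface at z = 0. Lengths are in mm, angles in rad, forces in N, time in s.
With the tool pointing down it reaches from about 350 to 775 mm from the base axis. Payload 7.3 kg.
Tool frame: the origin (TCP) lies midway between the tips of the shut fingers; the grasp point (between the pads) lies 19 mm behind it (bot.tcp_to_grasp is the distance from the TCP to the grasp point, in mm); z points along the fingers, y is the line along which they close (so a half turn about z gives the same grasp; the last joint's range is limited). The gripper opens to 92 mm and grips with 3 to 60 N. Pads are 19 mm wide; open, the fingers measure 130 mm over their backs; the gripper's body (75 mm by 190 mm) begins 47 mm behind the grasp point.
Start: joints at [-1.436, 0.342, 1.524, -0, 1.275, -0.146], TCP at [145.512, -504.451, 226.741] pointing down, gripper open.
Joint ranges: [-2.53, 2.53], [-0.77, 2.02], [0.04, 2.7], [-1, 4.14], [0.28, 2.66], [-3.11, 3.11]. Speed limits (rad/s): [2.57, 2.57, 3.14, 3.14, 3.14, 3.14].

INTERFACE

Orientations are given as [roll, pitch, yaw] about the fixed x, y, z axes, in that order (R = Rz(yaw) Ry(pitch) Rx(roll)).
In Python, from plant import bot, viewer gives the robot as it stands. The module is installed in compiled form; this text tells all that it offers.
- The arm moves only by the shell command python3 -m handwheel 'ROWS'. ROWS is text: rows parted by semicolons, each of 7 numbers parted by spaces: the shift along the tool's x, y, z scaled (see below), then the turn, a rotation vector about the tool's x, y, z scaled (see below), then the opening, from -1 (shut) to 1 (fully open), so that 0 is half open. In form: tx ty tz rx ry rz gripper; .... A call has 1 to 8 rows; each row is the pose to reach, as a shift and turn from the pose commanded when the call began, along the tool's axes at that moment, turning the shorter way round; what a row does not reach only later rows make up. The controller multiplies each number of a shift by 10 cm and each number of a turn by pi rad. A row lasts 1/12 s, in which the tool goes at most 41.7 mm and 7.16 degrees, less where a joint would pass 70% of its speed; a pose out of reach is approached as far as the arm can. A call with a number of a shift or a turn outside -1 to 1 is refused whole. A call with a gripper value outside its range is refused whole. The fingers move at their own pace and stop on an object; the grip force is fixed at half the most. Time passes only in rows, so rows that repeat a pose let the fingers close. It gives the time, the measured TCP pose, the force, the opening and the grip force at its end, in the units of the state.
- bot.get_obs(): the state, without advancing time (a new reading comes with each control period).
- viewer.capture(name): name is "scene" or "top" or "wrist"; returns a dict with "frame" (384x512x3 uint8, red, green, blue), "fov_y" (degrees; the focal length in pixels is half the picture's height over the tangent of half this angle, whatever the lens; pixels are square), "cx", "cy" (the principal point, pixels), "T" (4x4, takes a point from camera to world coordinates). Camera axes: x right, y down, z forward; pixel columns grow to the right and rows downward; lengths in mm; the calibration is good to about 2 mm. A picture is of the moment at which its call begins. There is no depth.
- bot.close_job(): hands the job in; it is judged then, once.
Trained networks look in a picture, given as the dict that the camera call returned (one of the last four; its "shot" number tells which), for a name from the list of things; names that differ only in an ending like _2 or _b are one class to them, and where a whole thing is asked for, a point or a joint stands for the part that bears it (a point fixed in the world has none). Each returns a list of dicts, best first, with "score" (0 to 1); they miss things now and then, are a little off and sometimes report something else, mostly with a low value. They report only what shows in the picture. A call takes as long as a camera call. They do not tell look-alikes from the thing itself.
- viewer.recognise(target, picture): "centre" ([column, row] in pixels, amid what is visible of it).
- viewer.cut_out(target, picture): "pixels" (384x512 bool, what is visible of it) and "centre" ([column, row] in pixels, amid what is visible of it).
The state is a dict: "time": time; "joint_positions": joint angles; "dq": joint speeds; "tau": joint torques, N m; "tool_pos": TCP position; "tcp_rot": TCP orientation; "contact_force": force on the tool from outside, world axes, zero at the start; "moment": the same for the moment, N m; "grip_width": finger opening in mm; "finger_force": force on a finger pad.
Only numpy, scipy, OpenCV 4.12 (cv2) and the standard library are available. Lean on these libraries where they do the work, as an engineer would, in place of code of your own. Each camera call takes 0.05 s, during which the arm holds its last target. There are 200 camera calls.

## Working session

There is one attempt and no reset: what is moved stays moved. The work goes in short steps, Python scripts to look and compute and a shell command to move; the robot and the scene stay as the last step left them, time stands still between calls to the robot, and variables do not carry over. Pictures are saved under pics/ and viewed, at most 14 in all, crops included, and the job is handed in when it is done.

```bash
mkdir -p pics; cat > h.py <<'E'
import numpy as np, cv2
from plant import bot, viewer
def f(p): return p["frame"].shape[0]/2/np.tan(np.radians(p["fov_y"])/2)
def toz(p,uv,z):
    d=np.array([(uv[0]-p["cx"])/f(p),(uv[1]-p["cy"])/f(p),1.]); T=np.array(p["T"]); d=T[:3,:3]@d; o=T[:3,3]
    return o+d*(z-o[2])/d[2]
def proj(p,X):
    T=np.array(p["T"]); c=T[:3,:3].T@(np.array(X)-T[:3,3]); return np.array([p["cx"]+f(p)*c[0]/c[2],p["cy"]+f(p)*c[1]/c[2]])
def save(p,n): cv2.imwrite("pics/"+n,p["frame"][:,:,::-1])
E
python3 - <<'E'
from h import *
np.set_printoptions(precision=1,suppress=True)
ps={}
for n in ("top","scene"):
    p=viewer.capture(n); save(p,n+"0.png"); print(n,p["fov_y"],p["T"][:3,3])
    for t,z in (("slot",100),("tool_grip",75),("holder_mouth",45),("holder",22),("wheel_top",95),("jaw_face",65),("half_a",95),("clamp",50),("bottle",115),("beaker",85),("casting",68)):
        print(t,[(np.round(r["score"],2),np.round(r["centre"]),toz(p,r["centre"],z)[:2]) for r in viewer.recognise(t,p)[:3]])
o=bot.get_obs(); print(o)
E
```

```text
top 56.203227240728566 [462.3 -53.6 868.1]
slot [(np.float64(0.95), array([208., 216.]), array([510.9,  82.5]))]
tool_grip [(np.float64(0.82), array([408., 246.]), array([ 437.3, -343.5]))]
holder_mouth [(np.float64(0.64), array([397., 243.]), array([ 444.4, -330.2]))]
holder [(np.float64(0.94), array([397., 246.]), array([ 438.2, -337.5]))]
wheel_top [(np.float64(0.81), array([204., 221.]), array([501.3,  92.5]))]
jaw_face [(np.float64(0.66), array([206., 218.]), array([510.3,  92.9]))]
half_a [(np.float64(0.97), array([148., 292.]), array([356. , 211.2])), (np.float64(0.91), array([203., 300.]), array([338.3,  94.1])), (np.float64(0.64), array([171., 204.]), array([540. , 164.7]))]
clamp [(np.float64(0.97), array([208., 218.]), array([510.9,  91.1])), (np.float64(0.51), array([406., 247.]), array([ 434.9, -347.2])), (np.float64(0.42), array([169., 206.]), array([540. , 181.3]))]
bottle [(np.float64(0.92), array([325., 154.]), array([ 635.9, -169.7])), (np.float64(0.25), array([208., 217.]), array([509.5,  80.2]))]
beaker [(np.float64(0.89), array([224.,  97.]), array([783.8,  49.4]
[... 883 characters left out ...]
247.]), array([ 719.6, -226.3])), (np.float64(0.44), array([284., 191.]), array([617.4,   1.9]))]
beaker [(np.float64(0.9), array([344., 237.]), array([817.8,   9.4])), (np.float64(0.35), array([283., 190.]), array([575.3,  35.5]))]
casting [(np.float64(0.93), array([179., 290.]), array([ 711.2, -366.3]))]
{'time': 1.2, 'joint_positions': array([-1.4,  0.3,  1.5, -0. ,  1.3, -0.1]), 'dq': array([-0.,  0.,  0., -0.,  0., -0.]), 'tau': array([ -0. , -43.1, -24.4,   0.1,   0. ,   0. ]), 'tool_pos': array([ 145.5, -504.5,  226.8]), 'tcp_rot': array([3.1, 0. , 0.3]), 'contact_force': array([-0.4,  0.4, -0.1]), 'moment': array([-0., -0., -0.]), 'finger_force': 0.0, 'grip_width': 91.90000314543468}
```

```bash
python3 - <<'E'
import cv2
a=cv2.imread("pics/top0.png"); 
cv2.imwrite("pics/clampz.png",cv2.resize(a[150:330,110:270],None,fx=3.3,fy=3.3,interpolation=cv2.INTER_CUBIC))
cv2.imwrite("pics/toolz.png",cv2.resize(a[200:290,350:450],None,fx=6,fy=6,interpolation=cv2.INTER_CUBIC))
E
```

```text
(no output)
```

View pics/top0.png

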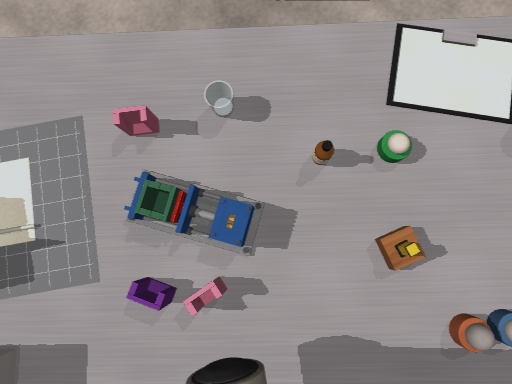

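View pics/clampz.png

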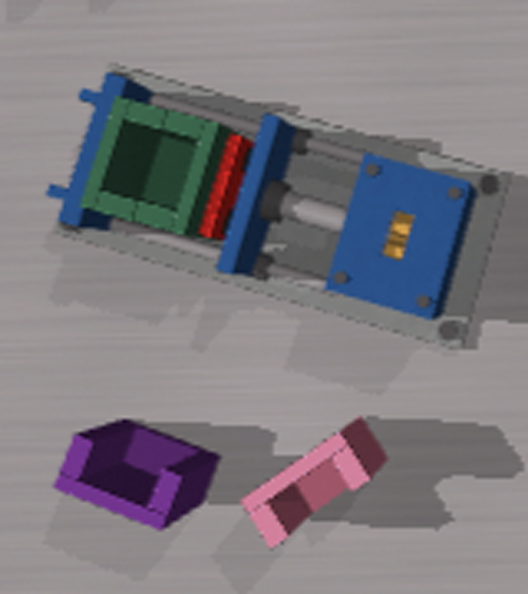

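View pics/toolz.png

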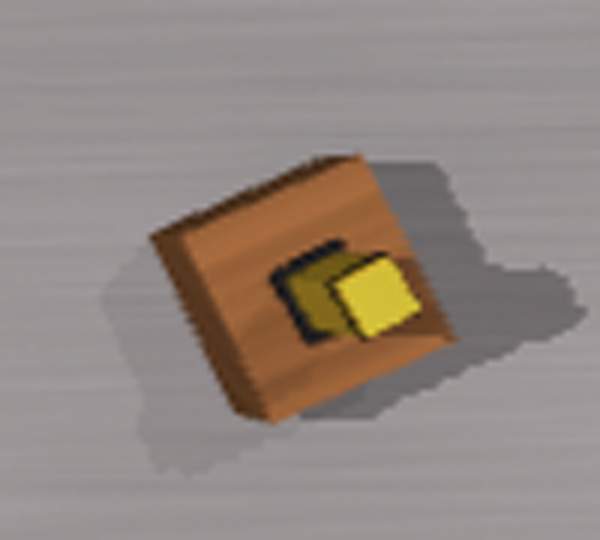

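```bash
cat >> h.py <<'E'
from scipy.spatial.transform import Rotation as R
np.set_printoptions(precision=2,suppress=True)
def go(x,y,z,yaw=None):
    o=bot.get_obs(); r=R.from_euler("xyz",o["tcp_rot"]); d=r.inv().apply(np.array([x,y,z])-o["tool_pos"])/100
    t=R.from_euler("xyz",[np.pi,0,o["tcp_rot"][2] if yaw is None else np.radians(yaw)])
    w=(r.inv()*t).as_rotvec()/np.pi
    print("ROW",np.round(d,4),np.round(w,4),"t",o["time"])
def st():
    o=bot.get_obs(); print("t",o["time"],o["tool_pos"],np.degrees(o["tcp_rot"]),"F",o["contact_force"],"M",o["moment"],"w",o["grip_width"],o["finger_force"])
E
python3 - <<'E'
from h import *
p=viewer.capture("top"); s=viewer.capture("scene")
print("tool top",toz(p,(412.7,249.3),101),"guard",toz(p,(350/6*0+350+ (305)/6,200+292/6),49))
print("slot",toz(p,(230.9,221.2),100))
st(); t=toz(p,(412.7,249.3),101); go(t[0],t[1],220,31)
E
```

```text
tool top [ 431.97 -343.06  101.  ] guard [ 431.87 -336.91   49.  ]
slot [499.42  33.97 100.  ]
t 1.3 [ 145.52 -504.45  226.75] [179.99   0.    16.09] F [-0.24 -0.29  0.02] M [ 0.03 -0.02 -0.01] w 91.74709107894334 0.0
ROW [ 3.2  -0.76  0.07] [ 0.    0.   -0.08] t 1.3
```

```bash
python3 -m handwheel '1 -0.24 0 0 0 -0.04 0;1 -0.24 0 0 0 -0.08 0;1 -0.24 0 0 0 -0.08 0' | tail -3; python3 - <<'E'
from h import *
go(432,-343,220,31)
E
```

```text
contact_force: [-0.3, -0.1, 0.5]
grip_width: 76.5
finger_force: 0.0
ROW [2.23 0.07 0.07] [-0. -0. -0.] t 1.55
```

```bash
python3 -m handwheel '1 0.03 0 0 0 0 0;1 0.03 0 0 0 0 0;1 0.03 0 0 0 0 0' | tail -1;python3 -m handwheel '1 0.03 0 0 0 0 0;1 0.03 0 0 0 0 0;1 0.03 0 0 0 0 0;1 0.03 0 0 0 0 0'|tail -1; python3 - <<'E'
from h import *
st(); go(432,-343,220,31)
p=viewer.capture("wrist"); save(p,"w1.png"); print(p["fov_y"],p["T"])
for t,z in (("tool_grip",75),("holder_mouth",45),("tool",50)): print(t,[(r["score"],r["centre"],toz(p,r["centre"],z)) for r in viewer.recognise(t,p)[:2]])
print(proj(p,(432,-343,101)))
E
```

```text
finger_force: 0.0
finger_force: 0.0
t 2.1333 [ 413.31 -355.17  226.58] [179.99  -0.06  30.74] F [0.39 0.18 0.95] M [-0.01 -0.02  0.01] w 45.97080332380484 0.0
ROW [ 0.22 -0.01  0.07] [ 0. -0. -0.] t 2.1333
65.95910173740555 [[   0.51   -0.82   -0.26  482.29]
 [  -0.86   -0.49   -0.15 -313.37]
 [   0.      0.3    -0.95  384.19]
 [   0.      0.      0.      1.  ]]
tool_grip [(0.88, [252.9, 155.1], array([ 432.13, -342.44,   75.  ]))]
holder_mouth [(0.88, [254.1, 137.8], array([ 445.06, -336.27,   45.  ]))]
tool [(0.6, [254.6, 155.9], array([ 428.28, -346.93,   50.  ]))]
[253.27 160.47]
```

View pics/w1.png

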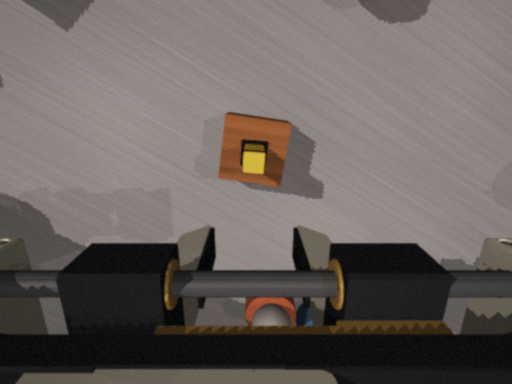

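```bash
python3 -m handwheel '0.22 -0.01 0.3 0 0 0 0;0.22 -0.01 0.7 0 0 0 0;0.22 -0.01 1 0 0 0 0;0.22 -0.01 1 0 0 0 0' | tail -1; python3 - <<'E'
from h import *
st(); go(432,-343,56.5,31)
E
```

```text
finger_force: 0.0
t 2.6667 [ 425.09 -343.41  121.17] [-179.37    0.16   30.39] F [-0.95  1.01 -0.04] M [ 0.05  0.05 -0.  ] w 46.17392346246172 0.0
ROW [0.06 0.04 0.65] [-0.  0. -0.] t 2.6667
```

```bash
python3 -m handwheel '0 0 0.3 0 0 0 0;0 0 0.5 0 0 0 0;0 0 0.65 0 0 0 0;0 0 0.65 0 0 0 0;0 0 0.65 0 0 0 0' | tail -1; python3 - <<'E'
from h import *
st(); go(432,-343,56.5,31)
p=viewer.capture("wrist"); save(p,"w2.png")
for t,z in (("tool_grip",75),("holder_mouth",45)): print(t,[(r["score"],r["centre"],toz(p,r["centre"],z)) for r in viewer.recognise(t,p)[:2]])
st()
E
```

```text
finger_force: 0.0
t 3.0833 [ 428.51 -346.49   62.91] [179.96  -0.    30.4 ] F [ 0.55 -0.06  1.01] M [-0.02 -0.05  0.01] w 45.948872032022756 0.0
ROW [ 0.05 -0.01  0.06] [ 0. -0. -0.] t 3.0833
tool_grip [(0.73, [248.3, 234.9], array([ 435.18, -338.57,   75.  ]))]
holder_mouth [(0.84, [256.2, 189.1], array([ 451.8 , -334.03,   45.  ]))]
t 3.2333 [ 429.38 -346.62   63.76] [179.81  -0.04  30.45] F [-0.18  0.1   1.19] M [ 0.   -0.08  0.  ] w 45.81451508976758 0.0
```

View pics/w2.png

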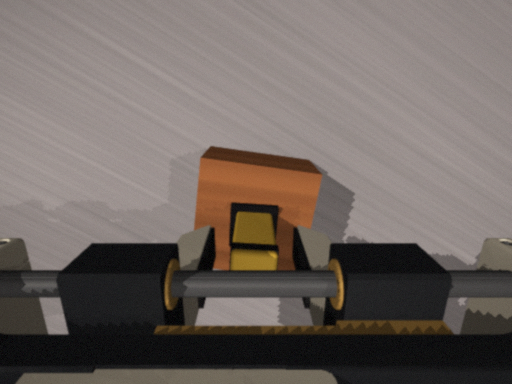

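```bash
python3 -m handwheel '0.04 0 0.07 0 0 0 0;0.04 0 0.07 0 0 0 -1;0.04 0 0.07 0 0 0 -1;0.04 0 0.07 0 0 0 -1;0.04 0 0.07 0 0 0 -1;0.04 0 0.07 0 0 0 -1;0.04 0 0.07 0 0 0 -1;0.04 0 0.07 0 0 0 -1' | tail -1; python3 - <<'E'
from h import *
st()
E
python3 -m handwheel '0 0 -0.1 0 0 0 -1;0 0 -0.3 0 0 0 -1;0 0 -0.6 0 0 0 -1;0 0 -0.6 0 0 0 -1;0 0 -0.6 0 0 0 -1;0 0 -0.6 0 0 0 -1'|tail -1; python3 - <<'E'
from h import *
st()
p=viewer.capture("wrist"); save(p,"w3.png"); cv2.imwrite("pics/w3z.png",cv2.resize(p["frame"][130:300,170:340,::-1],None,fx=3.5,fy=3.5,interpolation=cv2.INTER_CUBIC))
st(); print(p["T"])
E
```

```text
finger_force: 29.5
t 3.9 [ 432.34 -343.41   54.86] [179.98  -0.    30.49] F [ 0.69 -0.15  0.19] M [ 0.07 -0.09  0.  ] w 22.122646117933698 29.52636480331421
finger_force: 29.5
t 4.4 [ 431.89 -343.03  114.6 ] [-179.97    0.01   30.49] F [-1.05  0.15 -2.37] M [-0.01  0.03 -0.02] w 22.67653159532773 29.52408492565155
t 4.45 [ 431.65 -342.77  114.01] [-179.9     0.03   30.49] F [-0.05  0.69 -1.11] M [-0.03 -0.01  0.08] w 22.371585314619114 29.524005353450775
[[   0.51   -0.82   -0.26  501.27]
 [  -0.86   -0.48   -0.15 -301.53]
 [  -0.      0.3    -0.95  272.1 ]
 [   0.      0.      0.      1.  ]]
```

View pics/w3z.png

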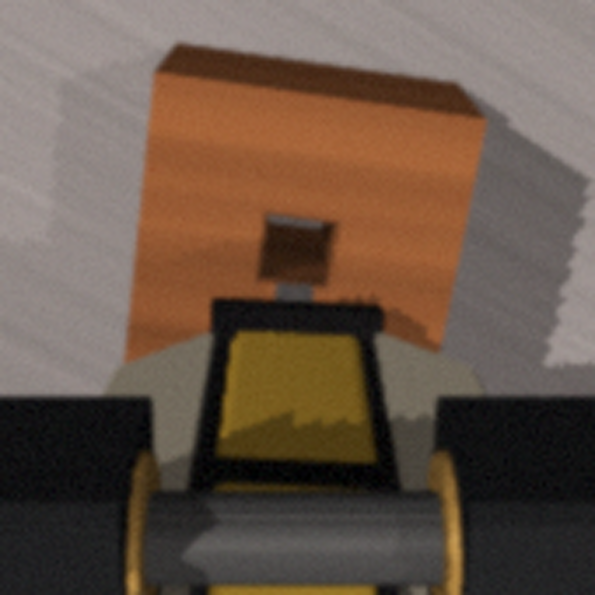

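```bash
python3 -m handwheel '0 0 0.3 0 0 0 -1;0 0 0.5 0 0 0 -1;0 0 0.58 0 0 0 -1;0 0 0.59 0 0 0 -1;0 0 0.59 0 0 0 -1;0 0 0.59 0 0 0 0;0 0 0.59 0 0 0 0;0 0 0.59 0 0 0 0' | tail -1; python3 - <<'E'
from h import *
st()
E
python3 -m handwheel '0 0 -0.25 0 0 0 0;0 0 -0.6 0 0 0 0;0 0 -0.6 0 0 -0.04 0;0 0 -0.6 0 0 -0.08 0;0 0 -0.6 0 0 -0.5 0;0 0 -0.6 0 0 -0.5 0;0 0 -0.6 0 0 -0.5 0;0 0 -0.6 0 0 -0.5 0'|tail -1;  python3 - <<'E'
from h import *
st(); go(432,-343,55.5,120.5)
E
```

```text
finger_force: 0.0
t 5.1167 [ 432.44 -343.58   56.1 ] [179.95  -0.01  30.49] F [ 0.74  0.32 -0.2 ] M [-0.02  0.02 -0.  ] w 37.042841269544596 0.0
finger_force: 0.0
t 5.7833 [ 432.32 -343.42  116.15] [179.96   0.03  73.82] F [-0.35  0.36  0.47] M [-0.05 -0.11  0.04] w 45.89269504096948 0.0
ROW [ 0.   -0.    0.61] [ 0.    0.   -0.26] t 5.7833
```

```bash
python3 -m handwheel '0 0 0 0 0 -0.26 0;0 0 0 0 0 -0.26 0;0 0 0 0 0 -0.26 0;0 0 0 0 0 -0.26 0;0 0 0 0 0 -0.26 0;0 0 0 0 0 -0.26 0;0 0 0 0 0 -0.26 0;0 0 0 0 0 -0.26 0' | tail -1; python3 - <<'E'
from h import *
st();go(432.3,-343.4,56,120.5)
p=viewer.capture("top")
print([(r["score"],r["centre"],toz(p,r["centre"],75)) for r in viewer.recognise("tool_grip",p)[:2]])
E
```

```text
finger_force: 0.0
t 6.45 [ 432.33 -343.42  116.1 ] [179.99   0.04 120.4 ] F [0.07 0.75 0.41] M [ 0.02 -0.2   0.03] w 45.937957709369336 0.0
ROW [ 0.  -0.   0.6] [ 0.  0. -0.] t 6.45
[(0.71, [401.1, 249.4], array([ 431.28, -328.35,   75.  ]))]
```

```bash
python3 -m handwheel '0 0 0.3 0 0 0 0;0 0 0.5 0 0 0 0;0 0 0.6 0 0 0 0;0 0 0.6 0 0 0 0;0 0 0.6 0 0 0 -1;0 0 0.6 0 0 0 -1;0 0 0.6 0 0 0 -1;0 0 0.6 0 0 0 -1' | tail -1; python3 -m handwheel '0 0 0 0 0 0 -1;0 0 0 0 0 0 -1;0 0 0 0 0 0 -1'|tail -2; python3 - <<'E'
from h import *
st()
E
python3 -m handwheel '0 0 -0.1 0 0 0 -1;0 0 -0.4 0 0 0 -1;0 0 -0.7 0 0 0 -1;0 0 -0.95 0 0 0 -1;0 0 -0.95 0 0 0 -1;0 0 -0.95 0 0 0 -1'|tail -1; python3 - <<'E'
from h import *
st()
p=viewer.capture("wrist"); save(p,"w4.png"); cv2.imwrite("pics/w4z.png",cv2.resize(p["frame"][130:300,170:340,::-1],None,fx=3.5,fy=3.5,interpolation=cv2.INTER_CUBIC))
st();go(499.4,34,182,74.6)
E
```

```text
finger_force: 0.9
grip_width: 22.0
finger_force: 30.0
t 7.4667 [ 432.56 -343.92   56.78] [179.99   0.11 120.25] F [-1.68 -0.47  6.39] M [-0.06  0.13 -0.  ] w 21.954003878533012 30.000779628753662
finger_force: 30.0
t 7.9667 [ 432.75 -343.69  152.35] [179.95   0.18 120.26] F [-0.04  0.76 -0.75] M [ 0.   -0.06 -0.01] w 22.024318279095105 29.99977469444275
t 8.0167 [ 432.04 -342.99  150.79] [180.    -0.   120.26] F [-0.24  0.13 -1.98] M [ 0.03 -0.13 -0.  ] w 21.66540235528585 29.99976396560669
ROW [ 2.92  2.48 -0.31] [ 0.   -0.    0.25] t 8.0167
```

View pics/w4z.png

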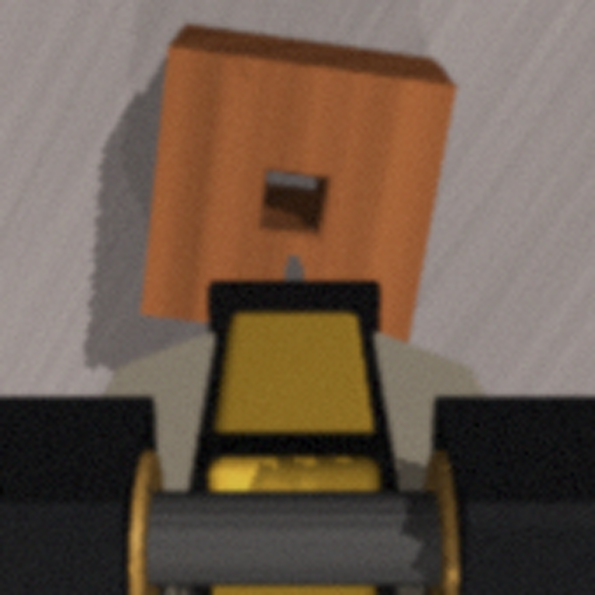

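```bash
python3 -m handwheel '1 0.83 -0.3 0 0 0.04 -1;1 0.83 -0.3 0 0 0.08 -1;1 0.83 -0.3 0 0 0.12 -1;1 0.83 -0.3 0 0 0.12 -1' | tail -1; python3 - <<'E'
from h import *
go(499.4,34,182,74.6)
E
```

```text
finger_force: 30.0
ROW [ 2.35  0.82 -0.01] [-0.   -0.    0.13] t 8.35
```

```bash
python3 -m handwheel '1 0.36 0 0 0 0.04 -1;1 0.36 0 0 0 0.08 -1;1 0.36 0 0 0 0.12 -1;1 0.36 0 0 0 0.12 -1' | tail -1; python3 - <<'E'
from h import *
go(499.4,34,182,74.6)
E
```

```text
finger_force: 30.0
ROW [ 1.42 -0.06 -0.03] [-0.   -0.    0.01] t 8.6833
```

```bash
python3 -m handwheel '0.9 -0.06 -0.03 0 0 0.01 -1;0.9 -0.06 -0.03 0 0 0.01 -1;0.9 -0.06 -0.03 0 0 0.01 -1;0.9 -0.06 -0.03 0 0 0.01 -1;0.9 -0.06 -0.03 0 0 0.01 -1;0.9 -0.06 -0.03 0 0 0.01 -1' | tail -1; python3 - <<'E'
from h import *
st();go(499.4,34,182,74.6)
p=viewer.capture("wrist"); save(p,"w5.png");st()
import pickle; pickle.dump(p,open("w5.pkl","wb"))
for t,z in (("slot",100),("wheel_top",95)): print(t,[(r["score"],r["centre"],toz(p,r["centre"],z)) for r in viewer.recognise(t,p)[:2]])
print(proj(p,(499.4,34,100)))
cv2.imwrite("pics/w5z.png",cv2.resize(p["frame"][60:300,130:400,::-1],None,fx=2.5,fy=2.5,interpolation=cv2.INTER_CUBIC))
E
```

```text
finger_force: 30.0
t 9.1833 [487.85 -22.58 182.89] [-179.9     0.04   75.24] F [-0.8  -0.08 -1.75] M [-0.   -0.08 -0.03] w 22.02559703285176 29.999499320983887
ROW [ 0.58 -0.03  0.01] [-0.  0.  0.] t 9.1833
t 9.2333 [487.96 -22.85 183.09] [-179.93    0.03   75.19] F [-0.39 -0.2  -0.98] M [-0.02 -0.11 -0.04] w 21.393780211688743 29.99980866909027
slot [(0.59, [251.5, 82.0], array([508.7 ,  67.57, 100.  ]))]
wheel_top [(0.66, [252.2, 81.8], array([509.28,  67.8 ,  95.  ]))]
[251.02 128.39]
```

View pics/w5z.png

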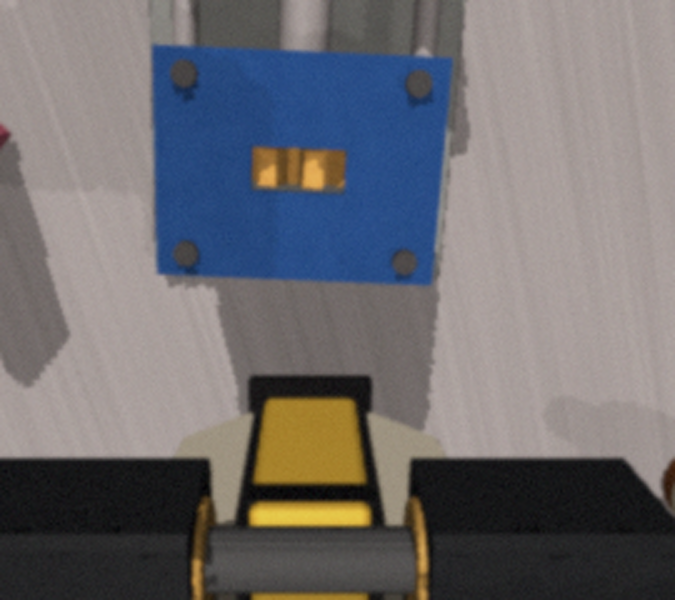

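```bash
python3 - <<'E'
import pickle
from h import *
p=pickle.load(open("w5.pkl","rb"))
g=lambda u,v,z:toz(p,(u/2.5+130-.3,v/2.5+60-.3),z)
c=[g(*q,100)[:2] for q in ((153,45),(452,58),(433,285),(158,273))]; print(c)
print("centre",np.mean(c,0),"size",np.linalg.norm(c[1]-c[0]),np.linalg.norm(c[2]-c[3]),np.linalg.norm(c[3]-c[0]),np.linalg.norm(c[2]-c[1]))
for a,b in ((0,1),(3,2)): d=c[b]-c[a]; print("yaw x",np.degrees(np.arctan2(d[1],d[0])))
for a,b in ((3,0),(2,1)): d=c[b]-c[a]; print("yaw y",np.degrees(np.arctan2(d[1],d[0]))-90)
s=g(299,169,100); print("slot",s, "ends",g(252,168,100),g(346,171,100))
cv2.imwrite("pics/slot.png",cv2.resize(p["frame"][112:142,222:276,::-1],None,fx=14,fy=14,interpolation=cv2.INTER_CUBIC))
E
```

```text
[array([464.91,  82.27]), array([552.12,  55.49]), array([531.8 , -13.06]), array([444.05,  14.23])]
centre [498.22  34.73] size 91.22540062657978 91.8969130236615 71.16315202683572 71.49559067408983
yaw x -17.071038083837745
yaw x -17.27615077869451
yaw y -17.0444172877405
yaw y -16.50686121197593
slot [498.29  35.18 100.  ] ends [483.86  39.29 100.  ] [512.65  30.75 100.  ]
```

View pics/slot.png

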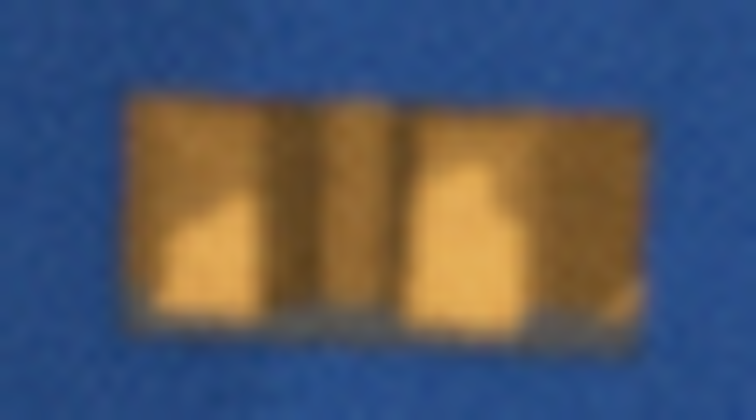

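```bash
python3 - <<'E'
import pickle
from h import *
p=pickle.load(open("w5.pkl","rb"))
for dz in (-53.5,-47.5): print(proj(p,(487.96,-22.85,183.09+dz)))
c=np.cos(np.radians(-16.8));s=np.sin(np.radians(-16.8)); S=np.array([498.5,34.8])
for x in (-9,-3,8): print(x,S+x*np.array([c,s]))
q=S-3*np.array([c,s]); st(); go(q[0],q[1],175,73.2)
E
```

```text
[255.29 209.52]
[255.32 212.44]
-9 [489.88  37.4 ]
-3 [495.63  35.67]
8 [506.16  32.49]
t 9.3333 [488.13 -22.96 183.39] [-179.97    0.02   75.16] F [-0.22  0.78 -1.36] M [-0.06 -0.07 -0.  ] w 21.99594969981898 29.99979078769684
ROW [ 0.59 -0.08  0.08] [-0.    0.    0.01] t 9.3333
```

```bash
python3 -m handwheel '0.3 -0.04 0.04 0 0 0.01 -1;0.59 -0.075 0.08 0 0 0.01 -1;0.59 -0.075 0.08 0 0 0.01 -1;0.59 -0.075 0.08 0 0 0.01 -1;0.59 -0.075 0.08 0 0 0.01 -1' | tail -1; python3 - <<'E'
from h import *
st();go(496.5,35.3,175,73.2)
E
```

```text
finger_force: 30.0
t 9.75 [496.08  36.35 175.66] [-180.      0.03   73.45] F [-0.51 -0.15 -0.81] M [ 0.   -0.09  0.06] w 21.889533470513605 29.999778270721436
ROW [-0.01  0.01  0.01] [-0.  0.  0.] t 9.75
```

```bash
python3 -m handwheel '0 0.01 0.08 0 0 0 -1;0 0.01 0.16 0 0 0 -1;0 0.01 0.175 0 0 0 -1;0 0.01 0.19 0 0 0 -1;0 0.01 0.205 0 0 0 -1;0 0.01 0.22 0 0 0 -1;0 0.01 0.235 0 0 0 -1;0 0.01 0.25 0 0 0 -1' | tail -1; python3 - <<'E'
from h import *
st()
E
python3 -m handwheel '0 0 0.015 0 0 0 -1;0 0 0.03 0 0 0 -1;0 0 0.04 0 0 0 -1;0 0 0.05 0 0 0 -1'; python3 - <<'E'
from h import *
st()
E
```

```text
finger_force: 30.0
t 10.4167 [497.16  36.9  150.66] [179.98   0.    73.46] F [-0.17 -0.87 -2.11] M [-0.02 -0.1  -0.02] w 21.71203824643387 29.999820291996002
time: 10.75
tool_pos: [497.1, 36.9, 145.6]
tcp_rot: [3.142, 0.0, 1.282]
contact_force: [-0.8, -0.1, -1.1]
grip_width: 22.3
finger_force: 30.0
t 10.75 [497.09  36.93 145.58] [180.     0.01  73.46] F [-0.84 -0.14 -1.11] M [-0.02 -0.06  0.01] w 22.275610585387998 29.9997416138649
```

```bash
cat >> h.py <<'E'
def cl():
    a=np.radians(-16.8); X=np.array([np.cos(a),np.sin(a)]); Y=np.array([-X[1],X[0]]); F=[];
    o=bot.get_obs(); d=o["tool_pos"][:2]-np.array([499.4,34.4]); f=o["contact_force"]
    print("t %.2f x %.2f y %.2f tip %.1f | push %.2f Fy %.2f Fz %.2f My %.3f yaw %.1f"%(o["time"],d@X,d@Y,o["tool_pos"][2]-53.5,-f[:2]@X,f[:2]@Y,f[2],o["moment"][:2]@Y,np.degrees(o["tcp_rot"][2])))
E
echo 'from h import *; cl()' > c.py
python3 -m handwheel '-0.015 0 0.015 0 0 0 -1;-0.015 0 0.03 0 0 0 -1;-0.015 0 0.03 0 0 0 -1'|tail -1; python3 c.py
python3 -m handwheel '0 0.02 0 0 0 0 -1;0 0.03 0 0 0 0 -1;0 0.04 0 0 0 0 -1'|tail -1; python3 c.py
python3 -m handwheel '0 0.015 0 0 0 0 -1;0 0.03 0 0 0 0 -1'|tail -1; python3 c.py
```

```text
finger_force: 30.0
t 11.00 x -3.10 y 0.09 tip 88.9 | push 0.36 Fy 1.18 Fz -1.55 My -0.082 yaw 73.5
finger_force: 30.0
t 11.25 x -0.08 y 0.19 tip 88.9 | push 6.05 Fy 0.01 Fz 1.19 My 1.092 yaw 73.5
finger_force: 30.0
t 11.42 x 2.70 y 0.20 tip 88.8 | push 5.32 Fy 0.56 Fz -0.64 My 1.135 yaw 73.5
```

```bash

python3 -m handwheel '0 0.015 0 0 0 0 -1;0 0.03 0 0 0 0 -1'|tail -1; python3 c.py
python3 -m handwheel '0 0.015 0 0 0 0 -1;0 0.03 0 0 0 0 -1'|tail -1; python3 c.py; python3 - <<'E'
from h import *
viewer.capture("wrist"); cl(); viewer.capture("wrist"); cl()
E
```

```text
finger_force: 30.0
t 11.58 x 5.31 y 0.16 tip 88.4 | push 5.76 Fy -0.02 Fz -3.07 My 1.222 yaw 73.5
finger_force: 30.0
t 11.75 x 8.16 y 0.13 tip 88.3 | push 5.15 Fy 0.24 Fz -2.53 My 1.211 yaw 73.5
t 11.80 x 8.51 y 0.15 tip 88.3 | push 5.01 Fy -0.19 Fz -1.21 My 1.118 yaw 73.5
t 11.85 x 8.52 y 0.15 tip 88.4 | push 4.99 Fy -0.42 Fz -1.70 My 1.029 yaw 73.5
```

```bash

python3 -m handwheel '0 -0.01 0 0 0 0 -1;0 -0.01 -0.06 0 0 0 -1;0 -0.01 -0.11 0 0 0 -1;0 -0.01 -0.11 0 0 0 -1;0 -0.09 -0.11 0 0 0 -1;0 -0.17 -0.11 0 0 0 -1;0 -0.17 -0.11 0 0 0 -1'|tail -1; python3 c.py
python3 -m handwheel '0 0 0.015 0 0 0 -1;0 0 0.03 0 0 0 -1;0 0 0.045 0 0 0 -1;0 0 0.06 0 0 0 -1;0 0 0.07 0 0 0 -1;0 0 0.08 0 0 0 -1;0 0 0.095 0 0 0 -1;0 0 0.11 0 0 0 -1'|tail -1; python3 c.py
```

```text
finger_force: 30.0
t 12.43 x -8.92 y 0.15 tip 100.0 | push 0.46 Fy 0.60 Fz -1.38 My -0.099 yaw 73.5
finger_force: 30.0
t 13.10 x -6.87 y 0.18 tip 89.0 | push 0.23 Fy 0.35 Fz -2.23 My -0.085 yaw 73.5
```

```bash

python3 -m handwheel '0 0.02 0 0 0 0 -1;0 0.04 0 0 0 0 -1;0 0.055 0 0 0 0 -1;0 0.07 0 0 0 0 -1'|tail -1; python3 c.py
python3 -m handwheel '0 0.015 0 0 0 0 -1;0 0.03 0 0 0 0 -1;0 0.045 0 0 0 0 -1'|tail -1; python3 c.py
python3 -m handwheel '0 0.015 0 0 0 0 -1;0 0.03 0 0 0 0 -1;0 0.045 0 0 0 0 -1;0 0.05 0 0 0 0 -1'|tail -1; python3 c.py; python3 - <<'E'
from h import *
viewer.capture("wrist"); cl(); viewer.capture("wrist"); cl()
E
```

```text
finger_force: 30.0
t 13.43 x -1.20 y 0.14 tip 88.9 | push 5.39 Fy -0.06 Fz -0.16 My 1.047 yaw 73.5
finger_force: 30.0
t 13.68 x 3.09 y 0.11 tip 88.7 | push 5.31 Fy 0.12 Fz -1.22 My 1.151 yaw 73.5
finger_force: 30.0
t 14.02 x 7.79 y 0.09 tip 88.3 | push 4.52 Fy 0.75 Fz -2.22 My 1.107 yaw 73.5
t 14.07 x 7.86 y 0.10 tip 88.3 | push 5.65 Fy -0.62 Fz -1.55 My 1.099 yaw 73.5
t 14.12 x 7.87 y 0.09 tip 88.3 | push 5.81 Fy 0.75 Fz -1.96 My 1.072 yaw 73.5
```

```bash

python3 -m handwheel '0 -0.02 0 0 0 0 -1;0 -0.02 -0.06 0 0 0 -1;0 -0.02 -0.11 0 0 0 -1;0 -0.02 -0.11 0 0 0 -1;0 -0.1 -0.11 0 0 0 -1;0 -0.175 -0.11 0 0 0 -1;0 -0.175 -0.11 0 0 0 -1'|tail -1; python3 c.py
python3 -m handwheel '0 0 0.015 0 0 0 -1;0 0 0.03 0 0 0 -1;0 0 0.045 0 0 0 -1;0 0 0.06 0 0 0 -1;0 0 0.07 0 0 0 -1;0 0 0.08 0 0 0 -1;0 0 0.095 0 0 0 -1;0 0 0.11 0 0 0 -1'|tail -1; python3 c.py
python3 -m handwheel '0 0.02 0 0 0 0 -1;0 0.04 0 0 0 0 -1;0 0.055 0 0 0 0 -1;0 0.07 0 0 0 0 -1'|tail -1; python3 c.py
```

```text
finger_force: 30.0
t 14.70 x -9.86 y 0.14 tip 100.0 | push 0.67 Fy 0.02 Fz -1.69 My -0.096 yaw 73.5
finger_force: 30.0
t 15.37 x -7.87 y 0.19 tip 89.0 | push 0.96 Fy -0.66 Fz -1.64 My -0.100 yaw 73.5
finger_force: 30.0
t 15.70 x -2.14 y 0.16 tip 89.1 | push 5.52 Fy -0.16 Fz 3.22 My 1.172 yaw 73.5
```

```bash

python3 -m handwheel '0 0.015 0 0 0 0 -1;0 0.03 0 0 0 0 -1;0 0.045 0 0 0 0 -1'|tail -1; python3 c.py
```

```text
finger_force: 30.0
t 15.95 x 2.29 y 0.14 tip 88.9 | push 4.71 Fy 0.14 Fz 0.85 My 1.109 yaw 73.5
```

Still loose; continue this stroke, then look at the pad gap from above.

```bash

python3 -m handwheel '0 0.015 0 0 0 0 -1;0 0.03 0 0 0 0 -1;0 0.045 0 0 0 0 -1;0 0.06 0 0 0 0 -1'|tail -1; python3 c.py; python3 - <<'E'
from h import *
p=viewer.capture("wrist"); cl(); viewer.capture("wrist"); cl(); save(p,"w6.png")
cv2.imwrite("pics/w6z.png",cv2.resize(p["frame"][0:150,110:400,::-1],None,fx=2.7,fy=2.7,interpolation=cv2.INTER_CUBIC))
E
```

```text
finger_force: 30.0
t 16.28 x 7.54 y 0.11 tip 88.3 | push 5.43 Fy -0.01 Fz -0.95 My 1.223 yaw 73.5
t 16.33 x 7.89 y 0.11 tip 88.3 | push 5.74 Fy -0.59 Fz -1.41 My 1.072 yaw 73.5
t 16.38 x 7.87 y 0.11 tip 88.3 | push 5.13 Fy -0.55 Fz -2.13 My 1.088 yaw 73.5
```

View pics/w6z.png

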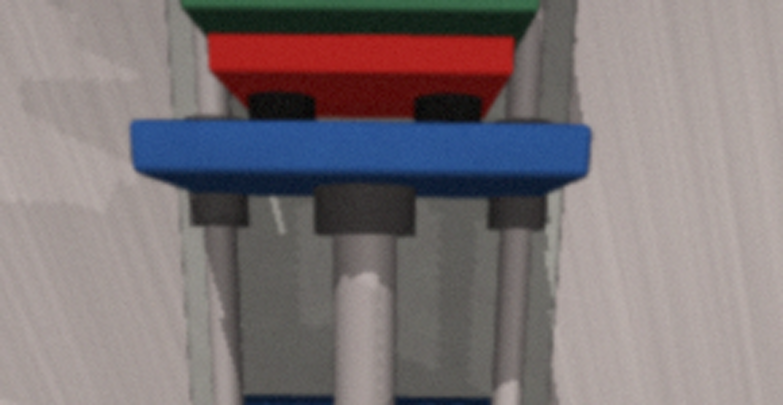

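```bash

python3 -m handwheel '0 -0.02 0 0 0 0 -1;0 -0.02 -0.06 0 0 0 -1;0 -0.02 -0.11 0 0 0 -1;0 -0.02 -0.11 0 0 0 -1;0 -0.1 -0.11 0 0 0 -1;0 -0.175 -0.11 0 0 0 -1;0 -0.175 -0.11 0 0 0 -1'|tail -1; python3 c.py
python3 -m handwheel '0 0 0.015 0 0 0 -1;0 0 0.03 0 0 0 -1;0 0 0.045 0 0 0 -1;0 0 0.06 0 0 0 -1;0 0 0.07 0 0 0 -1;0 0 0.08 0 0 0 -1;0 0 0.095 0 0 0 -1;0 0 0.11 0 0 0 -1'|tail -1; python3 c.py
python3 -m handwheel '0 0.02 0 0 0 0 -1;0 0.04 0 0 0 0 -1;0 0.055 0 0 0 0 -1'|tail -1; python3 c.py
```

```text
finger_force: 30.0
t 16.97 x -9.88 y 0.14 tip 100.0 | push 0.30 Fy -0.07 Fz -1.78 My -0.099 yaw 73.5
finger_force: 30.0
t 17.63 x -7.88 y 0.17 tip 89.0 | push -0.05 Fy 0.38 Fz -1.61 My -0.089 yaw 73.5
finger_force: 30.0
t 17.88 x -3.59 y 0.17 tip 89.0 | push 6.11 Fy 0.21 Fz 3.80 My 1.212 yaw 73.5
```

```bash

python3 -m handwheel '0 0.015 0 0 0 0 -1;0 0.03 0 0 0 0 -1;0 0.03 0 0 0 0 -1'|tail -1; python3 c.py
```

```text
finger_force: 30.0
t 18.13 x -0.29 y 0.16 tip 89.0 | push 4.54 Fy -0.41 Fz 2.04 My 1.008 yaw 73.5
```

```bash

python3 -m handwheel '0 0.015 0 0 0 0 -1;0 0.03 0 0 0 0 -1'|tail -1; python3 c.py
python3 -m handwheel '0 0.015 0 0 0 0 -1;0 0.03 0 0 0 0 -1'|tail -1; python3 c.py
```

```text
finger_force: 30.0
t 18.30 x 2.45 y 0.14 tip 88.9 | push 5.31 Fy -0.07 Fz -0.59 My 1.045 yaw 73.5
finger_force: 30.0
t 18.47 x 5.14 y 0.13 tip 88.5 | push 6.13 Fy -0.42 Fz -2.52 My 1.183 yaw 73.5
```

```bash

python3 -m handwheel '0 0.015 0 0 0 0 -1;0 0.025 0 0 0 0 -1;0 0.025 0 0 0 0 -1'|tail -1; python3 c.py
```

```text
finger_force: 30.0
t 18.72 x 7.41 y 0.09 tip 88.3 | push 5.77 Fy -0.18 Fz -2.42 My 1.198 yaw 73.5
```

```bash

python3 -m handwheel '0 -0.02 0 0 0 0 -1;0 -0.02 -0.06 0 0 0 -1;0 -0.02 -0.11 0 0 0 -1;0 -0.02 -0.11 0 0 0 -1;0 -0.1 -0.11 0 0 0 -1;0 -0.175 -0.11 0 0 0 -1;0 -0.175 -0.11 0 0 0 -1'|tail -1; python3 c.py
python3 -m handwheel '0 0 0.015 0 0 0 -1;0 0 0.03 0 0 0 -1;0 0 0.045 0 0 0 -1;0 0 0.06 0 0 0 -1;0 0 0.07 0 0 0 -1;0 0 0.08 0 0 0 -1;0 0 0.095 0 0 0 -1;0 0 0.11 0 0 0 -1'|tail -1; python3 c.py
python3 -m handwheel '0 0.02 0 0 0 0 -1;0 0.04 0 0 0 0 -1;0 0.055 0 0 0 0 -1;0 0.055 0 0 0 0 -1'|tail -1; python3 c.py
```

```text
finger_force: 30.0
t 19.30 x -10.37 y 0.15 tip 100.0 | push -0.40 Fy 0.01 Fz -1.93 My -0.059 yaw 73.5
finger_force: 30.0
t 19.97 x -8.36 y 0.17 tip 89.0 | push -0.09 Fy 0.03 Fz -0.65 My -0.090 yaw 73.5
finger_force: 30.0
t 20.30 x -4.03 y 0.16 tip 89.1 | push 4.47 Fy -0.55 Fz 2.29 My 1.075 yaw 73.5
```

```bash

python3 -m handwheel '0 0.015 0 0 0 0 -1;0 0.03 0 0 0 0 -1;0 0.03 0 0 0 0 -1'|tail -1; python3 c.py
```

```text
finger_force: 30.0
t 20.55 x -1.14 y 0.14 tip 89.2 | push 5.41 Fy 0.12 Fz 1.98 My 1.144 yaw 73.5
```

```bash

python3 -m handwheel '0 0.015 0 0 0 0 -1;0 0.03 0 0 0 0 -1;0 0.03 0 0 0 0 -1'|tail -1; python3 c.py; python3 - <<'E'
from h import *
for i in range(3): viewer.capture("top"); cl()
E
```

```text
finger_force: 30.0
t 20.80 x 1.75 y 0.15 tip 89.0 | push 5.91 Fy -0.45 Fz 2.50 My 1.103 yaw 73.5
t 20.85 x 1.71 y 0.16 tip 89.0 | push 5.02 Fy -0.18 Fz 2.54 My 1.069 yaw 73.5
t 20.90 x 1.73 y 0.14 tip 89.0 | push 5.79 Fy -0.02 Fz 1.84 My 1.089 yaw 73.5
t 20.95 x 1.70 y 0.14 tip 89.0 | push 4.44 Fy 0.15 Fz 1.88 My 1.033 yaw 73.5
```

```bash

python3 -m handwheel '0 0.015 0 0 0 0 -1;0 0.03 0 0 0 0 -1;0 0.03 0 0 0 0 -1'|tail -1; python3 c.py
python3 -m handwheel '0 0.015 0 0 0 0 -1;0 0.03 0 0 0 0 -1;0 0.03 0 0 0 0 -1'|tail -1; python3 c.py
```

```text
finger_force: 30.0
t 21.20 x 4.25 y 0.12 tip 88.7 | push 6.82 Fy 0.05 Fz 0.31 My 1.266 yaw 73.5
finger_force: 30.0
t 21.45 x 6.58 y 0.12 tip 88.2 | push 7.10 Fy -1.19 Fz -1.62 My 1.491 yaw 73.5
```

```bash
python3 - <<'E'
from h import *
for i in range(6): viewer.capture("top"); cl()
E
```

```text
t 21.50 x 6.57 y 0.10 tip 88.2 | push 7.25 Fy 0.33 Fz -0.04 My 1.481 yaw 73.5
t 21.55 x 6.55 y 0.12 tip 88.2 | push 7.21 Fy -0.61 Fz -0.52 My 1.453 yaw 73.5
t 21.60 x 6.52 y 0.13 tip 88.2 | push 6.33 Fy 0.70 Fz -1.52 My 1.451 yaw 73.5
t 21.65 x 6.57 y 0.13 tip 88.2 | push 6.40 Fy -0.13 Fz -1.32 My 1.477 yaw 73.5
t 21.70 x 6.53 y 0.10 tip 88.2 | push 7.21 Fy 0.84 Fz -1.03 My 1.363 yaw 73.5
t 21.75 x 6.53 y 0.10 tip 88.2 | push 5.46 Fy -0.26 Fz -0.99 My 1.477 yaw 73.5
```

```bash

python3 -m handwheel '0 0.012 0 0 0 0 -1;0 0.024 0 0 0 0 -1;0 0.024 0 0 0 0 -1'|tail -1; python3 - <<'E'
from h import *
cl()
for i in range(5): viewer.capture("top"); cl()
E
```

```text
finger_force: 30.0
t 22.00 x 8.27 y 0.07 tip 87.8 | push 7.59 Fy 0.59 Fz -2.67 My 1.770 yaw 73.5
t 22.05 x 8.30 y 0.08 tip 87.9 | push 8.04 Fy 1.11 Fz -1.78 My 1.781 yaw 73.5
t 22.10 x 8.28 y 0.08 tip 87.8 | push 7.84 Fy 0.25 Fz -1.87 My 1.730 yaw 73.5
t 22.15 x 8.28 y 0.09 tip 87.8 | push 7.36 Fy -0.04 Fz -2.10 My 1.763 yaw 73.5
t 22.20 x 8.28 y 0.09 tip 87.9 | push 6.99 Fy -0.13 Fz -2.00 My 1.743 yaw 73.5
t 22.25 x 8.28 y 0.07 tip 87.9 | push 6.39 Fy 0.08 Fz -2.33 My 1.754 yaw 73.5
```

```bash

python3 -m handwheel '0 -0.015 0 0 0 0 -1;0 -0.035 0 0 0 0 -1;0 -0.04 0 0 0 0 -1;0 -0.04 -0.1 0 0 0 -1;0 -0.04 -0.4 0 0 0 -1;0 -0.04 -0.4 0 0 0 -1;0 -0.04 -0.4 0 0 0 -1'|tail -1; python3 - <<'E'
from h import *
cl()
p=viewer.capture("wrist"); save(p,"w7.png"); cl(); go(432.5,-343.7,165,120.2)
E
```

```text
finger_force: 30.0
t 22.83 x 9.25 y 0.55 tip 131.6 | push 1.14 Fy -0.38 Fz -1.63 My -0.089 yaw 73.5
t 22.88 x 8.24 y 0.34 tip 130.2 | push 0.74 Fy -0.45 Fz -2.16 My -0.133 yaw 73.5
ROW [-3.82  0.35  0.19] [ 0.    0.   -0.26] t 22.8833
```

```bash

python3 -m handwheel '-1 0.09 0 0 0 0 -1;-1 0.09 0 0 0 0 -1;-1 0.09 0 0 0 0 -1'|tail -1
python3 -m handwheel '-1 0.09 0 0 0 0 -1;-1 0.09 0 0 0 0 -1;-1 0.09 0 0 0 0 -1'|tail -1
python3 -m handwheel '-1 0.09 0 0 0 -0.26 -1;-1 0.09 0 0 0 -0.26 -1;-1 0.09 0 0 0 -0.26 -1;-1 0.09 0 0 0 -0.26 -1;-1 0.09 0 0 0 -0.26 -1;-1 0.09 0 0 0 -0.26 -1;-1 0.09 0 0 0 -0.26 -1'|tail -1
python3 - <<'E'
from h import *
cl(); go(432.5,-343.7,150,120.2)
E
```

```text
finger_force: 30.0
finger_force: 30.0
finger_force: 30.0
t 23.97 x 35.42 y -299.92 tip 128.3 | push -0.06 Fy -0.12 Fz -0.94 My -0.130 yaw 120.6
ROW [-0.62 -0.53  0.32] [-0. -0.  0.] t 23.9667
```

```bash

python3 -m handwheel '-0.3 -0.3 0 0 0 0 -1;-0.62 -0.53 0.2 0 0 0 -1;-0.62 -0.53 0.31 0 0 0 -1;-0.62 -0.53 0.31 0 0 0 -1;-0.62 -0.53 0.31 0 0 0 -1;-0.62 -0.53 0.31 0 0 0 -1'|tail -1
python3 - <<'E'
from h import *
st(); go(432.5,-343.7,150,120.2)
p=viewer.capture("wrist"); save(p,"w8.png"); st()
g=lambda a:cv2.cvtColor(a,cv2.COLOR_BGR2GRAY)[130:230,190:330]
a=g(cv2.imread("pics/w4.png"));b=g(cv2.imread("pics/w8.png"))
print("shift px",cv2.phaseCorrelate(a.astype(float),b.astype(float)))
print("mouth",[(r["centre"],toz(p,r["centre"],45)) for r in viewer.recognise("holder_mouth",p)[:1]])
cv2.imwrite("pics/w8z.png",cv2.resize(p["frame"][130:300,170:340,::-1],None,fx=3.5,fy=3.5,interpolation=cv2.INTER_CUBIC))
E
```

```text
finger_force: 30.0
t 24.4667 [ 432.72 -342.26  151.94] [179.99  -0.03 120.29] F [ 0.98 -0.27 -0.99] M [-0.02 -0.15 -0.01] w 22.25540445995201 29.99996066093445
ROW [-0.01 -0.01  0.02] [ 0. -0.  0.] t 24.4667
t 24.5167 [ 432.99 -342.27  152.37] [179.99   0.03 120.32] F [ 0.03 -0.33 -1.95] M [-0.01 -0.14 -0.02] w 21.54342349827861 29.999908804893494
shift px ((-0.11799491640518056, 0.7735183782388049), 0.8525173109374093)
mouth [([253.2, 178.2], array([ 426.2 , -333.45,   45.  ]))]
```

View pics/w8z.png

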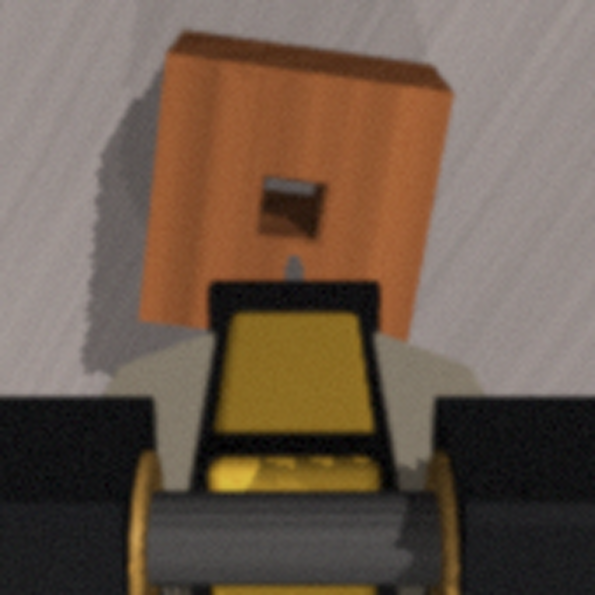

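```bash

python3 -m handwheel '-0.01 -0.01 0.2 0 0 0 -1;-0.01 -0.01 0.4 0 0 0 -1;-0.01 -0.01 0.46 0 0 0 -1;-0.01 -0.01 0.48 0 0 0 -1;-0.01 -0.01 0.51 0 0 0 -1;-0.01 -0.01 0.54 0 0 0 -1;-0.01 -0.01 0.57 0 0 0 -1;-0.01 -0.01 0.6 0 0 0 -1'|tail -1
python3 - <<'E'
from h import *
st()
E
python3 -m handwheel '0 0 0.1 0 0 0 -1;0 0 0.2 0 0 0 -1;0 0 0.27 0 0 0 -1;0 0 0.29 0 0 0 -1;0 0 0.31 0 0 0 -1;0 0 0.33 0 0 0 -1;0 0 0.34 0 0 0 -1'|tail -1
python3 - <<'E'
from h import *
st()
E
```

```text
finger_force: 30.0
t 25.2333 [ 432.56 -344.71   92.24] [179.98   0.09 120.27] F [ 0.17 -0.38 -0.89] M [ 0.05 -0.11  0.01] w 21.71000483152789 29.999745190143585
finger_force: 30.0
t 25.8167 [ 432.31 -344.51   57.6 ] [180.     0.01 120.26] F [ 0.04  1.23 -1.09] M [ 0.01 -0.14 -0.04] w 21.582722512711662 29.999674558639526
```

Guard is about at the block; ease down 1 mm, open to half, and rise.

```bash

python3 -m handwheel '0 0 0.008 0 0 0 -1;0 0 0.008 0 0 0 -1;0 0 0.008 0 0 0 0;0 0 0.008 0 0 0 0;0 0 0.008 0 0 0 0;0 0 0.008 0 0 0 0;0 0 0.008 0 0 0 0;0 0 0.008 0 0 0 0'|tail -2
python3 -m handwheel '0 0 -0.1 0 0 0 0;0 0 -0.4 0 0 0 0;0 0 -0.8 0 0 0 0;0 0 -1 0 0 0 0;0 0 -1 0 0 0 0;0 0 -1 0 0 0 0;0 0 -1 0 0 0 0;0 0 -1 0 0 0 0'|tail -1
python3 - <<'E'
from h import *
st()
p=viewer.capture("wrist"); q=viewer.capture("scene"); 
a=cv2.resize(p["frame"][80:300,140:360,::-1],(400,400)); b=cv2.resize(q["frame"][110:330,90:310,::-1],(400,400),interpolation=cv2.INTER_CUBIC)
cv2.imwrite("pics/end.png",np.hstack([a,b]))
E
```

```text
grip_width: 45.8
finger_force: 0.0
finger_force: 0.0
t 27.15 [ 431.6  -343.76  155.73] [-179.96   -0.14  120.26] F [-0.05  0.47 -1.19] M [ 0.02 -0.12  0.04] w 45.41879151035137 0.0
```

View pics/end.png

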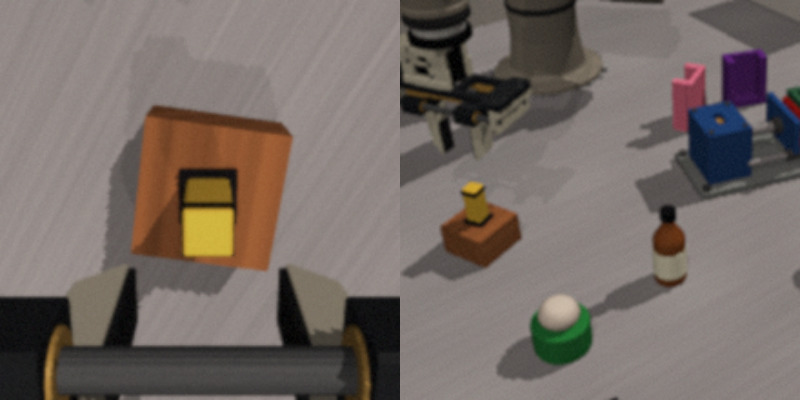

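```bash
python3 -c "
from plant import bot
print(bot.close_job())"
```

```text
the job is handed in; nothing more can be done
None
```

I tightened the clamp until the wheel clearly stiffened, at a push of about 7.4 to 8.2 N (your snug range is 7 to 8 N). The tool is seated back in its block, the bottle, beaker and casting were not touched, and I handed the job in at about 27 s.

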